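Put the corkscrew away in the chest's hidden drawer

ROBOT

A 6-joint arm with a two-finger parallel gripper is mounted at the origin on the work surface. World frame = base frame: x ahead of the robot, y to its left, z up, the work surface at z = 0. Lengths are in m, angles in rad, forces in N, time in s.
With the tool pointing down it reaches from about 0.35 to 0.775 m from the base axis. Payload 5.5 kg.
Tool frame: the origin (TCP) lies between the finger pads; the fingertips stand 11 mm ahead of it and the grasp point (between the pads) lies 8 mm behind it (tips_ahead is the distance from the TCP to the fingertips, in m); z points along the fingers, y is the line along which they close (so a half turn about z gives the same grasp; the last joint's range is limited). The gripper opens to 85 mm and grips with 20 to 120 N. Pads are 22 mm wide; open, the fingers measure 114 mm over their backs; the gripper's body (76 mm by 85 mm) begins 54 mm behind the grasp point. The pads swing forward as they close: fully open they stand 13 mm farther back than shut.
Start: joints at [-1.405, 0.313, 0.046, 1.304, 0, 1.431], TCP at [0.173, -0.548, 0.242] pointing down, gripper open.
Joint ranges: [-2.76, 2.76], [-0.86, 1.69], [-1.03, 1.26], [-2.2, 2.34], [-1.47, 1.5], [-3.14, 3.14]. Speed limits (rad/s): [2.57, 2.57, 3.14, 3.14, 3.14, 3.14].

INTERFACE

Orientations are given as a unit quaternion [w, x, y, z].
In Python, from workcell import * gives the robot as it stands. The module is installed in compiled form; this text tells all that it offers.
- The arm moves only by the tool jog_arm, never from a script. Its argument "moves" is a list of rows, each an object with "fingers": the closure, from 0 (fully open) to 1 (shut); "slide": the shift along the tool's x, y, z in mm, a list of three; "angular": the turn, a rotation vector about the tool's x, y, z in degrees, a list of three. A call has 1 to 10 rows; each row is the pose to reach, as a shift and turn from the pose commanded when the call began, along the tool's axes at that moment; what a row does not reach only later rows make up. A row lasts 1/12 s, in which the tool goes at most 41.7 mm and 7.16 degrees, less where a joint would pass 70% of its speed; a pose out of reach is approached as far as the arm can. A call with a gripper value outside its range is refused whole. The fingers move at their own pace and stop on an object; "squeeze" is the grip in N (left out, the last holds). Time passes only in rows, so rows that repeat a pose let the fingers close. It gives the time, the measured TCP pose, the force, the opening and the grip force at its end, in the units of the state.
- get_state(): the state, without advancing time (a new reading comes with each control period).
- read_camera(name): name is "side" or "top"; returns a dict with "color" (420x560x3 uint8, red, green, blue), "fovy" (degrees; the focal length in pixels is half the picture's height over the tangent of half this angle, whatever the lens; pixels are square), "cx", "cy" (the principal point, pixels), "world_from_camera" (4x4, takes a point from camera to world coordinates). Camera axes: x right, y down, z forward; pixel columns grow to the right and rows downward; lengths in m; the calibration is good to about 2 mm. A picture is of the moment at which its call begins. There is no depth.
- hand_in(): hands the job in; it is judged then, once.
Trained networks look in a picture, given as the dict that the camera call returned (one of the last four; its "shot" number tells which), for a name from the list of things; names that differ only in an ending like _2 or _b are one class to them, and where a whole thing is asked for, a point or a joint stands for the part that bears it (a point fixed in the world has none). Each returns a list of dicts, best first, with "p" (0 to 1); they miss things now and then, are a little off and sometimes report something else, mostly with a low value. They report only what shows in the picture. A call takes as long as a camera call.
- look_for(target, picture): "point" ([column, row] in pixels, amid what is visible of it).
- tip_of(target, picture): "point" ([column, row] in pixels: a listed point, or the origin of a listed thing).
The state is a dict: "clock": time; "joint_pos": joint angles; "qvel": joint speeds; "tau": joint torques, N m; "tcp_pos": TCP position; "orientation": TCP orientation; "wrist_force": force on the tool from outside, world axes, zero at the start; "ft_torque": the same for the moment, N m; "finger_gap": finger opening in m; "grip_force": force on a finger pad.
Only numpy, scipy, OpenCV 4.12 (cv2) and the standard library are available. Lean on these libraries where they do the work, as an engineer would, in place of code of your own. Each camera call takes 0.05 s, during which the arm holds its last target. There are 200 camera calls.

TASK

The wine is open: press the round brass push latch on top of the wooden serving chest so that its hidden drawer springs open, lay the corkscrew flat inside the drawer without dropping it, let go, then push the drawer shut until it latches. Leave the bottle, the glass and the dish where they stand.

Things in the scene. Friction and masses are not known exactly. Their poses are not given: they have to be found in the camera images.
- chest: Wooden serving chest, 220 (its x) x 170 (its y) x 62 mm high, fixed to the table. Origin: centre of its underside; z up. Its front, with the flush drawer front, faces its -x, roughly world -y (within 0.3 rad). The drawer slides out along the chest's -x, its centre line at chest y = -15 mm.
- latch_cap (a point): Centre of the top of the brass push latch, a round cap of 36 mm diameter on top of the chest, near the front at chest (x, y) = (-65, 58) mm; the cap stands 9 mm above the chest's top. Axes as the chest's.
- latch (a joint): How far the cap is pressed down, m: 0 at rest, 0.008 at its stop. It is sprung (about 2 N to start, 4 N at the stop) and returns when let go; a press beyond about 0.005 frees the drawer.
- drawer (a joint): How far the drawer is out, m: about 0.001 latched shut (front flush), 0.155 fully open. Once freed, a damped spring (4 N shut, 2.5 N open) glides it fully open in about 1.5 s. To shut it, push its front in slowly (about 8 N near the end, where a catch clicks over at 0.001; hard stop at -0.004); let go, it rests at about 0.001. Pushed less far, it glides open again.
- drawer_tray (a point): Point on the drawer's floor (14 mm above the table), midway between the side walls and in the middle of the 145 mm length uncovered when fully open; moves with the drawer, axes as the chest's. Inside 155 mm long (x = -72.5 to 82.5 mm here; beyond 72.5 lies under the chest's top) and 90 mm wide; side walls 24 mm, front panel 36 mm above this floor.
- drawer_front (a point): Point on the outer face of the drawer's front panel, midway along it, 32 mm above the table; moves with the drawer, axes as the chest's (the face looks to -x). The panel is 102 mm wide, 10 mm thick, and spans 8 to 50 mm above the table.
- corkscrew: Folded waiter's corkscrew with dark wooden handle, brass ends and steel lever, a bar 120 (its x) x 26 (its y) x 18 mm high, about 0.12 kg. Origin: centre of its underside; z up. It lies flat on the table, any way round, to the robot's right.
- bottle: Dark wine bottle, 80 mm diameter, 290 mm tall, standing. Origin: centre of its underside. Bystander.
- coupe: Coupe glass on a stem, 90 mm diameter, 118 mm tall. Origin: centre of its foot. Bystander.
- dish: Small white bowl, 84 mm diameter, 35 mm tall. Origin: centre of its underside. Bystander.

How it is judged:
By the outcome, as a careful person would: the job done as asked, in the order asked, and still so for the second after the job is handed in, with the robot touching nothing.
It also fails if it takes over 70 s, if anything falls off the work surface, if the arm or the gripper's body presses on something with over 40 N, if the wrist force passes 120 N, or if a joint passes its speed limit or range.

## Working session

There is one attempt and no reset: what is moved stays moved. The work goes in short steps, Python scripts to look and compute and a tool call to move; the robot and the scene stay as the last step left them, time stands still between calls to the robot, and variables do not carry over. Pictures are saved under pics/ and viewed, at most 10 in all, crops included, and the job is handed in when it is done.

Besides the shell and the picture viewer there is one more tool, called as name([rows], argument=value, ...), one row to a line, values as JSON. jog_arm: Moves the arm, as the interface text tells. Its arguments: {"type":"object","properties":{"moves":{"type":"array","items":{"type":"object","properties":{"fingers":{"type":"number"},"slide":{"type":"array","items":{"type":"number"}},"angular":{"type":"array","items":{"type":"number"}}}}},"squeeze":{"type":"number"}},"required":["moves"]}

```bash
mkdir -p pics; cat > h.py <<'E'
from workcell import *
import numpy as np, cv2
from scipy.spatial.transform import Rotation as R
def ray(pic,uv):
    f=pic["color"].shape[0]/2/np.tan(np.radians(pic["fovy"])/2)
    T=np.array(pic["world_from_camera"])
    d=T[:3,:3]@np.array([(uv[0]-pic["cx"])/f,(uv[1]-pic["cy"])/f,1.])
    return T[:3,3],d
def at(pic,uv,z):
    o,d=ray(pic,uv); return o+d*(z-o[2])/d[2]
def proj(pic,p):
    f=pic["color"].shape[0]/2/np.tan(np.radians(pic["fovy"])/2)
    T=np.linalg.inv(np.array(pic["world_from_camera"])); c=T[:3,:3]@np.array(p)+T[:3,3]
    return np.array([f*c[0]/c[2]+pic["cx"],f*c[1]/c[2]+pic["cy"]])
def save(pic,n): cv2.imwrite(f"pics/{n}.png",cv2.cvtColor(pic["color"],cv2.COLOR_RGB2BGR))
def tool(p):  # world point -> tool frame, mm
    s=get_state(); w=s["orientation"]
    return (R.from_quat([w[1],w[2],w[3],w[0]]).inv().apply(np.array(p)-s["tcp_pos"])*1000).round(1)
E
python3 - <<'E'
from h import *
np.set_printoptions(precision=4,suppress=True)
s=get_state(); print(s["tcp_pos"],s["orientation"],s["finger_gap"])
Z=dict(latch_cap=.071,drawer_front=.032,chest=0,corkscrew=0,bottle=0,coupe=0,dish=0)
for n in("top","side"):
    c=read_camera(n); save(c,n+"0"); T=np.array(c["world_from_camera"]);print(n,T[:3,3],T[:3,2])
    for k,z in Z.items():
        for r in tip_of(k,c)[:2]: print(k,"tip",round(r["p"],2),np.round(r["point"]),at(c,r["point"],z))
        for r in look_for(k,c)[:1]: print("   look",round(r["p"],2),np.round(r["point"]))
E
```

```text
[ 0.173  -0.5479  0.2414] [-0.0009  0.9883  0.1523 -0.    ] 0.08525232501575111
top [ 0.4752 -0.126   1.07  ] [ 0.1249  0.0391 -0.9914]
latch_cap tip 0.56 [168. 266.] [0.4776 0.1957 0.071 ]
   look 0.74 [339. 151.]
drawer_front tip 0.81 [198. 239.] [0.5394 0.1379 0.032 ]
   look 0.67 [196. 237.]
chest tip 0.67 [156. 237.] [0.548  0.2503 0.    ]
   look 0.88 [150. 241.]
corkscrew tip 0.94 [365. 251.] [ 0.5033 -0.2604  0.    ]
corkscrew tip 0.47 [200. 240.] [0.5381 0.1418 0.    ]
   look 0.73 [365. 255.]
bottle tip 0.86 [448. 196.] [ 0.6346 -0.4676  0.    ]
bottle tip 0.55 [202. 240.] [0.5395 0.1363 0.    ]
   look 0.79 [467. 184.]
coupe tip 0.79 [391. 167.] [ 0.7098 -0.3331  0.    ]
coupe tip 0.5 [340. 157.] [ 0.7383 -0.2083  0.    ]
   look 0.63 [398. 158.]
dish tip 0.72 [342. 155.] [ 0.7417 -0.2149  0.    ]
   look 0.65 [340. 152.]
side [0.2752 0.7556 0.6674] [ 0.293  -0.7898 -0.5389]
latch_cap tip 0.55 [283. 315.] [0.4763 0.1971 0.071 ]
   look 0.69 [285. 317.]
chest tip 0.92 [240. 355.] [ 0.5419  0.2527 -0.    ]
   look 0.57 [236. 350.]
corkscrew tip 0.85 [330. 218.] [ 0.496  -0.2487  0.    ]
   look 0.87 [332. 213.]
bottle tip 0.84 [302. 171.] [ 0.647  -0.4882  0.    ]
   look 0.87 [304. 139.]
coupe tip 0.87 [267. 191.] [ 0.7083 -0.3359  0.    ]
   look 0.74 [267. 164.]
dish tip 0.55 [239. 213.] [ 0.7399 -0.1964  0.    ]
   look 0.22 [331. 212.]
```

View pics/top0.png

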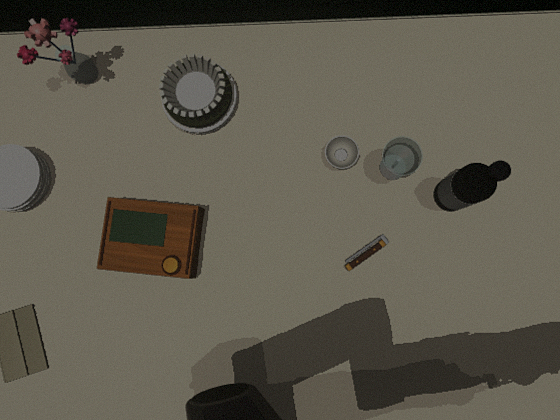

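View pics/side0.png

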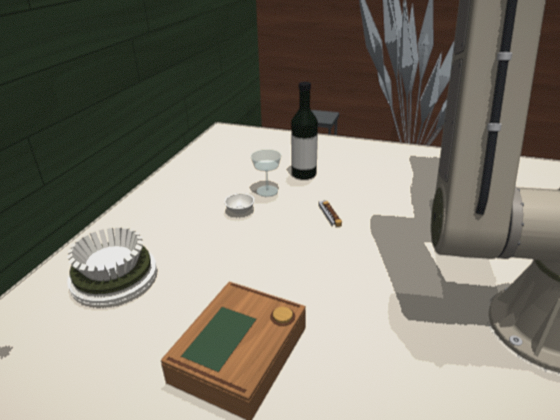

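The top view shows the chest at about (105–205, 197–278) with its front to the right and the brass cap at (171,265). The corkscrew runs from (346,268) to (386,237). The side view agrees. The arm's shadow doesn't reach either thing. Next I refine the yaws.

```bash
python3 - <<'E'
from h import *
from scipy.optimize import least_squares
np.set_printoptions(precision=4,suppress=True)
c=read_camera("top"); im=c["color"]; hsv=cv2.cvtColor(im,cv2.COLOR_RGB2HSV)
def rect(mask,box):
    m=np.zeros_like(mask);x0,y0,x1,y1=box;m[y0:y1,x0:x1]=mask[y0:y1,x0:x1]
    m=cv2.morphologyEx(m,cv2.MORPH_CLOSE,np.ones((5,5)));cs,_=cv2.findContours(m,0,1)
    return max(cs,key=cv2.contourArea)
bg=np.median(im[180:300,230:330].reshape(-1,3),0)
d=np.abs(im.astype(float)-bg).max(2); 
k=rect((d>18).astype(np.uint8)*255,(335,225,400,280)); r=cv2.minAreaRect(k); b=cv2.boxPoints(r)
print("cork rect",r); w=np.array([at(c,p,.014) for p in b]); print(w, w.mean(0))
w=np.array([at(c,p,.014) for p in k[:,0]]);
# brass cap
m=cv2.inRange(hsv,(15,120,70),(30,255,255)); k=rect(m,(155,250,190,285));(p,rad)=cv2.minEnclosingCircle(k); print("cap",p,rad,at(c,p,.071))
# chest top: reddish wood+green
m=((hsv[...,1]>110)).astype(np.uint8)*255
k=rect(m,(85,185,215,290)); print("chest",cv2.boundingRect(k)); a=cv2.approxPolyDP(k,6,True)[:,0]; print(a.tolist()); print(np.array([at(c,q,.062) for q in a]))
cv2.imwrite("pics/crop1.png",cv2.resize(cv2.cvtColor(im,cv2.COLOR_RGB2BGR)[180:300,80:220],None,fx=5,fy=5)[:600])
cv2.imwrite("pics/crop2.png",cv2.resize(cv2.cvtColor(im,cv2.COLOR_RGB2BGR)[222:282,330:402],None,fx=10,fy=10))
E
```

```text
cork rect ((365.251708984375, 251.93995666503906), (12.590917587280273, 51.61315155029297), 54.782405853271484)
[[ 0.4797 -0.2005  0.014 ]
 [ 0.5484 -0.3032  0.014 ]
 [ 0.5236 -0.3192  0.014 ]
 [ 0.4552 -0.2169  0.014 ]] [ 0.5017 -0.26    0.014 ]
cap (168.0, 262.0) 15.811488151550293 [0.4861 0.1966 0.071 ]
chest (97, 197, 107, 82)
[[108, 197], [97, 268], [195, 276], [202, 208]]
[[0.6415 0.3457 0.062 ]
 [0.4754 0.366  0.062 ]
 [0.4531 0.1363 0.062 ]
 [0.61   0.1212 0.062 ]]
```

View pics/crop1.png

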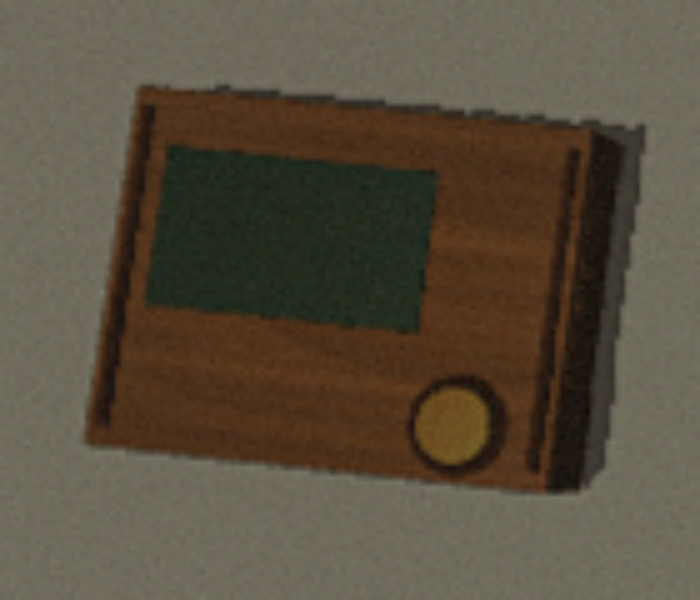

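View pics/crop2.png

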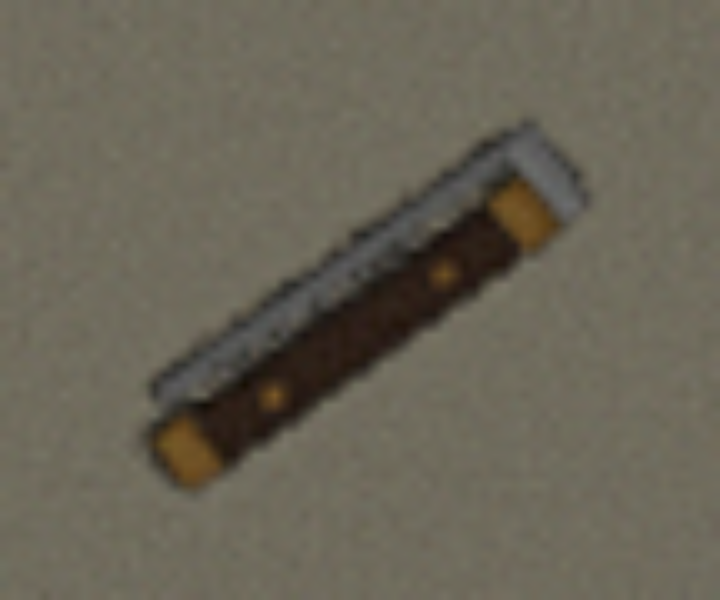

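The crops show the chest top corners at (108,197.2), (199.4,205.4), (189.6,278), (97.4,268.6) and the cap at (170.4,265.4). The corkscrew's steel lever is on its upper-left side, and its ends are brass.

```bash
cat > plan.py <<'E'
from h import *
from scipy.optimize import least_squares
np.set_printoptions(precision=4,suppress=True)
c=read_camera("top")
px=[(108,197.2),(199.4,205.4),(189.6,278),(97.4,268.6),(170.4,265.4)]
W=np.array([at(c,p,z) for p,z in zip(px,[.062]*4+[.071])])[:,:2]
L=np.array([(110,-85),(-110,-85),(-110,85),(110,85),(-65,58)])/1000
M=lambda t:np.array([[np.cos(t),-np.sin(t)],[np.sin(t),np.cos(t)]])
q=least_squares(lambda v:(L@M(v[2]).T+v[:2]-W).ravel(),[.54,.25,1.57]); 
print("chest",q.x,"res mm",(q.fun.reshape(-1,2)*1000).round(1).tolist())
x,y,t=q.x
ch=lambda a,b:M(t)@[a,b]+[x,y]
print("cap",ch(-.065,.058),W[4],"tray",ch(-.110-.145/2,-.015),"front open",ch(-.265,-.015),"front shut",ch(-.11,-.015),"ang",np.degrees(t), "xaxis",M(t)[:,0])
s=get_state();w=s["orientation"];print(R.from_quat([w[1],w[2],w[3],w[0]]).as_matrix())
print("cap tool",tool([*W[4],.071]))
E
python3 plan.py
```

```text
chest [0.5447 0.247  1.4517] res mm [[1.2, 0.5], [-0.2, 0.4], [-1.5, -0.8], [-0.6, 1.4], [1.2, -1.5]]
cap [0.4794 0.1894] [0.4782 0.1909] tray [0.5379 0.0641] front open [ 0.5281 -0.0179] front shut [0.5466 0.136 ] ang 83.17346518289456 xaxis [0.1189 0.9929]
[[ 0.9536  0.301   0.    ]
 [ 0.301  -0.9536 -0.0001]
 [-0.      0.0001 -1.    ]]
cap tool [ 513.5 -613.1  171.2]
```

jog_arm([
  {"fingers": 1,"slide": [340,-258,0],"angular": [0,0,-65.6]},
  {"fingers": 1,"slide": [340,-258,0],"angular": [0,0,-65.6]},
  {"fingers": 1,"slide": [340,-258,0],"angular": [0,0,-65.6]},
  {"fingers": 1,"slide": [340,-258,0],"angular": [0,0,-65.6]},
  {"fingers": 1,"slide": [340,-258,0],"angular": [0,0,-65.6]},
  {"fingers": 1,"slide": [340,-258,0],"angular": [0,0,-65.6]},
  {"fingers": 1,"slide": [340,-258,0],"angular": [0,0,-65.6]},
  {"fingers": 1,"slide": [340,-258,0],"angular": [0,0,-65.6]},
  {"fingers": 1,"slide": [340,-258,0],"angular": [0,0,-65.6]},
  {"fingers": 1,"slide": [340,-258,0],"angular": [0,0,-65.6]},
])

```text
clock: 2.43
tcp_pos: [0.4146, -0.2065, 0.2427]
orientation: [0.001, 0.747, 0.665, 0.0]
wrist_force: [0.9, -0.7, -0.6]
finger_gap: -0.0001
grip_force: 0.0
```

```bash
cat >> h.py <<'E'
def go(p,yaw):
    s=get_state(); w=s["orientation"]; C=R.from_quat([w[1],w[2],w[3],w[0]]); y=np.radians(yaw)
    G=R.from_matrix(np.array([[np.cos(y),np.sin(y),0],[np.sin(y),-np.cos(y),0],[0,0,-1.]]))
    print("slide",tool(p),"ang",np.degrees((C.inv()*G).as_rotvec()).round(1))
def st():
    s=get_state(); print(round(s["clock"],2),np.round(s["tcp_pos"],4),np.round(s["wrist_force"],1),round(s["finger_gap"],4),round(s["grip_force"],1))
E
python3 -c "
from h import *
import workcell;print([n for n in dir(workcell) if n[0]!='_'],get_state().keys())
st();go([.4785,.1905,.12],83.2)"
```

```text
['MotionError', 'get_state', 'hand_in', 'look_for', 'read_camera', 'tip_of', 'tips_ahead'] dict_keys(['clock', 'joint_pos', 'qvel', 'tau', 'tcp_pos', 'orientation', 'wrist_force', 'ft_torque', 'grip_force', 'finger_gap'])
2.43 [ 0.4146 -0.2065  0.2427] [ 0.9 -0.7 -0.6] -0.0001 0.0
slide [401.7  17.9 122.4] ang [0.  0.  0.2]
```

jog_arm([
  {"slide": [402,18,0]},
  {"slide": [402,18,0]},
  {"slide": [402,18,0]},
  {"slide": [402,18,60]},
  {"slide": [402,18,100]},
  {"slide": [402,18,122]},
  {"slide": [402,18,122]},
  {"slide": [402,18,122]},
  {"slide": [402,18,122]},
  {"slide": [402,18,122]},
])

```text
schema error: expected keys fingers, slide, angular
```

```bash
python3 -c "
from h import *
import workcell;print(workcell.tips_ahead)
st();go([.4785,.1905,.09],83.2)"
```

```text
0.011
2.43 [ 0.4146 -0.2065  0.2427] [ 0.9 -0.7 -0.6] -0.0001 0.0
slide [401.8  17.9 152.4] ang [0.  0.  0.2]
```

jog_arm([
  {"fingers": 1,"angular": [0,0,0],"slide": [402,18,0]},
  {"fingers": 1,"angular": [0,0,0],"slide": [402,18,0]},
  {"fingers": 1,"angular": [0,0,0],"slide": [402,18,0]},
  {"fingers": 1,"angular": [0,0,0],"slide": [402,18,40]},
  {"fingers": 1,"angular": [0,0,0],"slide": [402,18,80]},
  {"fingers": 1,"angular": [0,0,0],"slide": [402,18,122]},
  {"fingers": 1,"angular": [0,0,0],"slide": [402,18,122]},
  {"fingers": 1,"angular": [0,0,0],"slide": [402,18,122]},
  {"fingers": 1,"angular": [0,0,0],"slide": [402,18,122]},
  {"fingers": 1,"angular": [0,0,0],"slide": [402,18,122]},
])

```text
clock: 3.27
tcp_pos: [0.4779, 0.1787, 0.1261]
orientation: [0.0, 0.748, 0.664, 0.0]
wrist_force: [-0.0, -0.4, 0.6]
finger_gap: -0.0003
grip_force: 0.0
```

```bash
python3 -c "
from h import *
st();go([.4785,.1905,.082],83.2)"
```

```text
3.27 [0.4779 0.1787 0.1261] [-0.  -0.4  0.6] -0.0003 0.0
slide [11.8 -0.9 44.1] ang [ 0.1 -0.  -0.1]
```

jog_arm([
  {"fingers": 1,"angular": [0,0,0],"slide": [0,0,0]},
  {"fingers": 1,"angular": [0,0,0],"slide": [0,0,0]},
])

```text
clock: 3.43
tcp_pos: [0.4767, 0.1784, 0.1252]
orientation: [-0.001, 0.747, 0.665, -0.001]
wrist_force: [-0.2, -0.7, -0.2]
finger_gap: 0.0004
grip_force: 0.0
```

```bash
python3 -c "
from h import *
st();go([.4785,.1905,.082],83.2)"
```

```text
3.43 [0.4767 0.1784 0.1252] [-0.2 -0.7 -0.2] 0.0004 0.0
slide [12.3  0.5 43.2] ang [-0.2  0.1  0.2]
```

jog_arm([
  {"fingers": 1,"angular": [0,0,0],"slide": [12,0,20]},
  {"fingers": 1,"angular": [0,0,0],"slide": [12,0,36]},
  {"fingers": 1,"angular": [0,0,0],"slide": [12,0,42]},
  {"fingers": 1,"angular": [0,0,0],"slide": [12,0,46]},
  {"fingers": 1,"angular": [0,0,0],"slide": [12,0,49]},
  {"fingers": 1,"angular": [0,0,0],"slide": [12,0,50]},
  {"fingers": 1,"angular": [0,0,0],"slide": [12,0,50]},
  {"fingers": 1,"angular": [0,0,0],"slide": [12,0,50]},
])

```text
clock: 4.1
tcp_pos: [0.48, 0.1883, 0.0775]
orientation: [0.001, 0.748, 0.663, 0.001]
wrist_force: [-1.8, -2.3, 3.2]
finger_gap: -0.0001
grip_force: 1.4
```

```bash
python3 - <<'E'
from h import *
st()
c=read_camera("side"); save(c,"press")
print([ (r["p"],at(c,r["point"],.032)) for r in tip_of("drawer_front",c)[:1]])
E
```

```text
4.1 [0.48   0.1883 0.0775] [-1.8 -2.3  3.2] -0.0001 1.4
[(0.43, array([0.5481689 , 0.10307682, 0.032     ]))]
```

jog_arm([
  {"fingers": 1,"angular": [0,0,0],"slide": [0,0,1.5]},
  {"fingers": 1,"angular": [0,0,0],"slide": [0,0,2]},
  {"fingers": 1,"angular": [0,0,0],"slide": [0,0,2]},
  {"fingers": 1,"angular": [0,0,0],"slide": [0,0,0]},
  {"fingers": 1,"angular": [0,0,0],"slide": [0,0,-40]},
  {"fingers": 0.2,"angular": [0,0,0],"slide": [0,0,-80]},
  {"fingers": 0,"angular": [0,0,0],"slide": [0,0,-110]},
  {"fingers": 0,"angular": [0,0,0],"slide": [0,0,-110]},
])

```text
clock: 4.87
tcp_pos: [0.4825, 0.19, 0.1931]
orientation: [0.002, 0.748, 0.664, 0.005]
wrist_force: [0.7, 0.4, 1.1]
finger_gap: 0.0355
grip_force: 0.0
```

```bash
python3 - <<'E'
from h import *
st()
c=read_camera("side"); save(c,"press2")
for k,z in (("drawer_front",.032),("drawer_tray",.014)): print([ (r["p"],at(c,r["point"],z)) for r in tip_of(k,c)[:1]])
go([.5015,-.26,.12],123.8)
E
```

```text
4.87 [0.4825 0.19   0.1931] [0.7 0.4 1.1] 0.0355 0.0
[(0.85, array([ 0.534428  , -0.01918935,  0.032     ]))]
[(0.9, array([0.53306459, 0.0739107 , 0.014     ]))]
slide [-443.1   75.9   66.2] ang [  0.   -0.  -40.7]
```

View pics/press2.png

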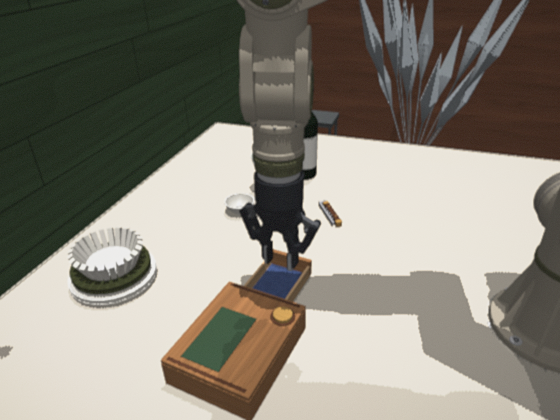

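The drawer is open: its blue lining shows at about (278,282). The cap is back up at (283,315). Next, the corkscrew.

jog_arm([
  {"fingers": 0,"slide": [-443,76,0],"angular": [0,0,-40.7]},
  {"fingers": 0,"slide": [-443,76,0],"angular": [0,0,-40.7]},
  {"fingers": 0,"slide": [-443,76,0],"angular": [0,0,-40.7]},
  {"fingers": 0,"slide": [-443,76,0],"angular": [0,0,-40.7]},
  {"fingers": 0,"slide": [-443,76,0],"angular": [0,0,-40.7]},
  {"fingers": 0,"slide": [-443,76,0],"angular": [0,0,-40.7]},
  {"fingers": 0,"slide": [-443,76,0],"angular": [0,0,-40.7]},
  {"fingers": 0,"slide": [-443,76,20],"angular": [0,0,-40.7]},
  {"fingers": 0,"slide": [-443,76,50],"angular": [0,0,-40.7]},
  {"fingers": 0,"slide": [-443,76,66],"angular": [0,0,-40.7]},
])

```text
clock: 5.85
tcp_pos: [0.4981, -0.1925, 0.1515]
orientation: [-0.0, 0.471, 0.882, 0.0]
wrist_force: [0.6, 0.2, -0.5]
finger_gap: 0.0855
grip_force: 0.0
```

```bash
python3 - <<'E'
from h import *
st(); go([.5015,-.26,.06],123.8)
E
```

```text
5.85 [ 0.4981 -0.1925  0.1515] [ 0.6  0.2 -0.5] 0.0855 0.0
slide [-58.1 -34.8  91.5] ang [ 0. -0.  0.]
```

jog_arm([
  {"fingers": 0.3,"slide": [-58,-35,20],"angular": [0,0,0]},
  {"fingers": 0.3,"slide": [-58,-35,50],"angular": [0,0,0]},
  {"fingers": 0.3,"slide": [-58,-35,91],"angular": [0,0,0]},
  {"fingers": 0.3,"slide": [-58,-35,91],"angular": [0,0,0]},
  {"fingers": 0.3,"slide": [-58,-35,91],"angular": [0,0,0]},
])

```text
clock: 6.27
tcp_pos: [0.4978, -0.2559, 0.0571]
orientation: [-0.005, 0.471, 0.882, 0.001]
wrist_force: [-0.0, 0.1, 1.3]
finger_gap: 0.0599
grip_force: 0.0
```

```bash
python3 - <<'E'
from h import *
st()
c=read_camera("side"); save(c,"pre")
for r in tip_of("corkscrew",c)[:1]: print(r["p"],at(c,r["point"],0))
go([.5015,-.26,.016],123.8)
im=cv2.cvtColor(c["color"],cv2.COLOR_RGB2BGR)[150:270,250:410]; cv2.imwrite("pics/prec.png",cv2.resize(im,None,fx=5,fy=5))
E
```

```text
6.27 [ 0.4978 -0.2559  0.0571] [-0.   0.1  1.3] 0.0599 0.0
0.85 [ 0.50327297 -0.2726132   0.        ]
slide [-2.4 -1.4 45.7] ang [-0.  -0.1  0.1]
```

View pics/prec.png

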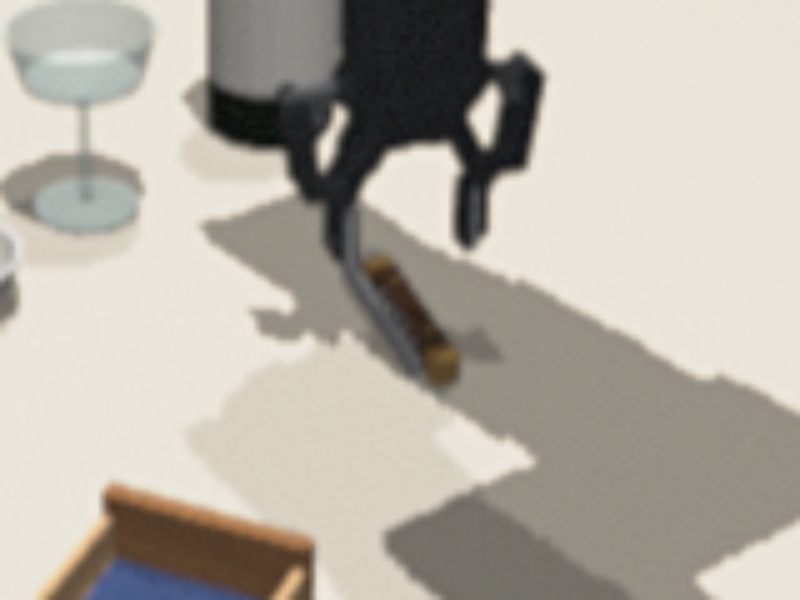

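jog_arm([
  {"fingers": 0.3,"slide": [-2,-1,25],"angular": [0,0,0]},
  {"fingers": 0.3,"slide": [-2,-1,38],"angular": [0,0,0]},
  {"fingers": 0.3,"slide": [-2,-1,44],"angular": [0,0,0]},
  {"fingers": 0.5,"slide": [-2,-1,44],"angular": [0,0,0]},
  {"fingers": 1,"slide": [-2,-1,44],"angular": [0,0,0]},
  {"fingers": 1,"slide": [-2,-1,44],"angular": [0,0,0]},
  {"fingers": 1,"slide": [-2,-1,44],"angular": [0,0,0]},
  {"fingers": 1,"slide": [-2,-1,44],"angular": [0,0,0]},
  {"fingers": 1,"slide": [-2,-1,44],"angular": [0,0,0]},
  {"fingers": 1,"slide": [-2,-1,44],"angular": [0,0,0]},
], squeeze=50)

```text
clock: 7.2
tcp_pos: [0.5032, -0.261, 0.0197]
orientation: [0.002, 0.471, 0.882, -0.0]
wrist_force: [-0.5, 1.5, 6.7]
finger_gap: 0.0243
grip_force: 50.0
```

```bash
python3 - <<'E'
from h import *
st()
E
```

```text
7.2 [ 0.5032 -0.261   0.0197] [-0.5  1.5  6.7] 0.0243 50.0
```

jog_arm([
  {"fingers": 1,"slide": [0,0,-10],"angular": [0,0,0]},
  {"fingers": 1,"slide": [0,0,-30],"angular": [0,0,0]},
  {"fingers": 1,"slide": [0,0,-60],"angular": [0,0,0]},
  {"fingers": 1,"slide": [0,0,-95],"angular": [0,0,0]},
  {"fingers": 1,"slide": [0,0,-110],"angular": [0,0,0]},
  {"fingers": 1,"slide": [0,0,-110],"angular": [0,0,0]},
])

```text
clock: 7.7
tcp_pos: [0.5045, -0.2622, 0.1333]
orientation: [0.005, 0.471, 0.882, -0.001]
wrist_force: [0.4, -0.2, -0.8]
finger_gap: 0.0244
grip_force: 49.4
```

```bash
python3 - <<'E'
from h import *
st()
c=read_camera("side"); save(c,"lift")
im=cv2.cvtColor(c["color"],cv2.COLOR_RGB2BGR)[100:220,250:410]; cv2.imwrite("pics/liftc.png",cv2.resize(im,None,fx=5,fy=5))
go([.537,.064,.125],83.2)
E
```

```text
7.7 [ 0.5045 -0.2622  0.1333] [ 0.4 -0.2 -0.8] 0.0244 49.4
slide [251.8 209.    4.8] ang [ 0.2  0.3 40.6]
```

View pics/liftc.png

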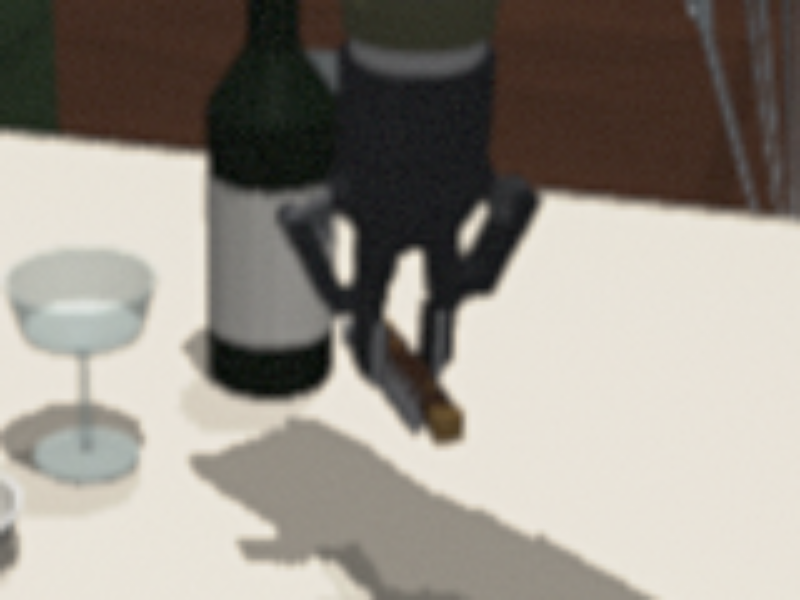

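jog_arm([
  {"fingers": 1,"slide": [252,209,5],"angular": [0,0,40.6]},
  {"fingers": 1,"slide": [252,209,5],"angular": [0,0,40.6]},
  {"fingers": 1,"slide": [252,209,5],"angular": [0,0,40.6]},
  {"fingers": 1,"slide": [252,209,5],"angular": [0,0,40.6]},
  {"fingers": 1,"slide": [252,209,5],"angular": [0,0,40.6]},
  {"fingers": 1,"slide": [252,209,5],"angular": [0,0,40.6]},
  {"fingers": 1,"slide": [252,209,5],"angular": [0,0,40.6]},
  {"fingers": 1,"slide": [252,209,5],"angular": [0,0,40.6]},
  {"fingers": 1,"slide": [252,209,5],"angular": [0,0,40.6]},
  {"fingers": 1,"slide": [252,209,5],"angular": [0,0,40.6]},
])

```text
clock: 8.58
tcp_pos: [0.534, 0.0689, 0.1211]
orientation: [-0.001, 0.746, 0.666, -0.001]
wrist_force: [-0.7, 0.1, -1.9]
finger_gap: 0.0242
grip_force: 49.4
```

jog_arm([
  {"fingers": 1,"slide": [0,0,0],"angular": [0,0,0]},
  {"fingers": 1,"slide": [0,0,0],"angular": [0,0,0]},
])

```text
clock: 8.75
tcp_pos: [0.5345, 0.0647, 0.1217]
orientation: [-0.0, 0.748, 0.664, -0.001]
wrist_force: [0.5, -0.5, -1.2]
finger_gap: 0.0247
grip_force: 49.4
```

```bash
python3 - <<'E'
from h import *
st(); go([.5375,.066,.09],83.2)
c=read_camera("side"); save(c,"over")
for k,z in (("drawer_front",.032),("drawer_tray",.014),("corkscrew",.1)): print(k,[ (r["p"],at(c,r["point"],z)) for r in tip_of(k,c)[:1]])
im=cv2.cvtColor(c["color"],cv2.COLOR_RGB2BGR)[210:330,200:360]; cv2.imwrite("pics/overc.png",cv2.resize(im,None,fx=5,fy=5))
E
```

```text
8.75 [0.5345 0.0647 0.1217] [ 0.5 -0.5 -1.2] 0.0247 49.4
slide [ 1.7  2.9 31.7] ang [-0.1  0.   0. ]
drawer_front [(0.65, array([ 0.52825363, -0.02971622,  0.032     ]))]
drawer_tray [(0.89, array([0.53266365, 0.06344364, 0.014     ]))]
corkscrew [(0.86, array([0.53369597, 0.05157026, 0.1       ]))]
```

View pics/overc.png

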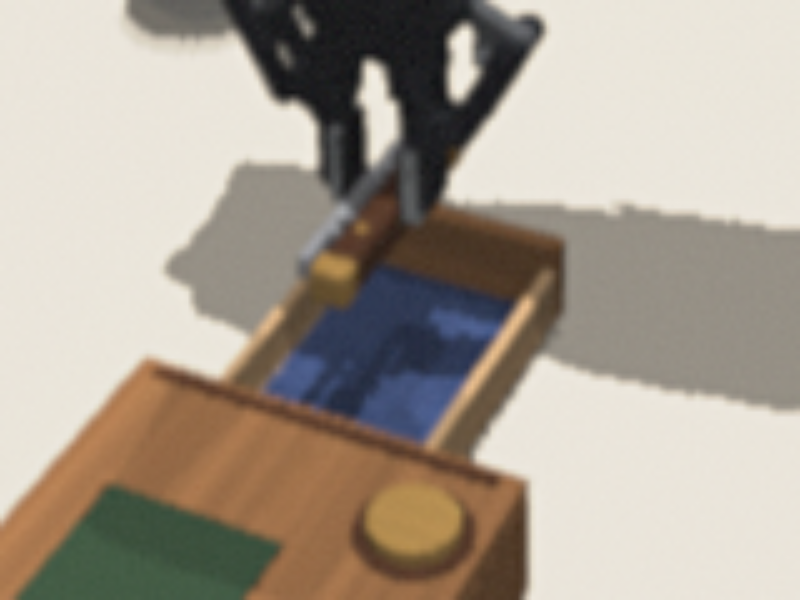

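The corkscrew is held level over the blue tray, parallel to the side walls. Its near brass end is at about (267,270) and its far end at about (291,241). I check the lengthwise offset.

```bash
python3 - <<'E'
from h import *
c=read_camera("side")
ax=np.array([.1189,.9929]); ny=np.array([-.9929,.1189]); tray=np.array([.5379,.0641])
for n,p,z in (("near bottom",(267,270.6),.102),("near top",(267.5,262.5),.120),("far",(291.4,239.6),.120)):
    w=at(c,p,z)[:2]; print(n,w,"tray xy mm",1000*np.array([(w-tray)@ax,(w-tray)@ny]))
for n,p,z in (("far panel inner left top",(200+430/5,210+205/5),.05),("panel right top outer",(200+565/5,210+240/5),.05)):
    w=at(c,p,z)[:2]; print(n,w,1000*np.array([(w-tray)@ax,(w-tray)@ny]))
E
```

```text
near bottom [0.53274578 0.12419289] tray xy mm [59.05339314 12.2626704 ]
near top [0.53209138 0.12135977] tray xy mm [56.16257895 12.57556504]
far [0.51137511 0.03622118] tray xy mm [-30.83469016  23.02177307]
far panel inner left top [ 0.53973548 -0.01074042] [-74.09081927 -10.72097091]
panel right top outer [ 0.47549512 -0.00474682] [-75.77795193  53.77591677]
```

jog_arm([
  {"fingers": 1,"slide": [1,3,25],"angular": [0,0,0]},
  {"fingers": 1,"slide": [1,3,50],"angular": [0,0,0]},
  {"fingers": 1,"slide": [1,3,65],"angular": [0,0,0]},
  {"fingers": 1,"slide": [1,3,75],"angular": [0,0,0]},
  {"fingers": 1,"slide": [1,3,80],"angular": [0,0,0]},
  {"fingers": 1,"slide": [1,3,83],"angular": [0,0,0]},
  {"fingers": 1,"slide": [1,3,83],"angular": [0,0,0]},
])

```text
clock: 9.58
tcp_pos: [0.5386, 0.0656, 0.0397]
orientation: [0.0, 0.748, 0.664, 0.0]
wrist_force: [0.7, -0.6, -1.4]
finger_gap: 0.0244
grip_force: 49.4
```

```bash
python3 - <<'E'
from h import *
st(); go([.5375,.066,.034],83.2)
E
```

```text
9.58 [0.5386 0.0656 0.0397] [ 0.7 -0.6 -1.4] 0.0244 49.4
slide [ 0.3 -1.2  5.7] ang [ 0.  0. -0.]
```

Lower in 2 mm steps until it touches.

jog_arm([
  {"fingers": 1,"slide": [0,0,2],"angular": [0,0,0]},
  {"fingers": 1,"slide": [0,0,4],"angular": [0,0,0]},
  {"fingers": 1,"slide": [0,0,4],"angular": [0,0,0]},
])

```text
clock: 9.83
tcp_pos: [0.5388, 0.0659, 0.036]
orientation: [0.0, 0.748, 0.664, 0.0]
wrist_force: [0.0, -0.1, -1.7]
finger_gap: 0.024
grip_force: 49.4
```

jog_arm([
  {"fingers": 1,"slide": [0,0,1.5],"angular": [0,0,0]},
  {"fingers": 1,"slide": [0,0,1.5],"angular": [0,0,0]},
])

```text
clock: 10.0
tcp_pos: [0.5385, 0.0659, 0.0342]
orientation: [0.0, 0.748, 0.664, 0.0]
wrist_force: [-0.1, 0.4, -0.9]
finger_gap: 0.0242
grip_force: 49.4
```

jog_arm([
  {"fingers": 1,"slide": [0,0,1],"angular": [0,0,0]},
  {"fingers": 1,"slide": [0,0,1],"angular": [0,0,0]},
])

```text
clock: 10.17
tcp_pos: [0.5386, 0.0659, 0.0337]
orientation: [0.0, 0.748, 0.664, 0.0]
wrist_force: [-1.4, 0.6, 2.2]
finger_gap: 0.0241
grip_force: 49.9
```

jog_arm([
  {"fingers": 1,"slide": [0,0,1],"angular": [0,0,0]},
  {"fingers": 1,"slide": [0,0,1],"angular": [0,0,0]},
])

```text
clock: 10.33
tcp_pos: [0.5387, 0.0659, 0.0336]
orientation: [0.0, 0.748, 0.664, 0.0]
wrist_force: [-4.4, 0.0, 10.8]
finger_gap: 0.024
grip_force: 50.9
```

jog_arm([
  {"fingers": 1,"slide": [0,0,-1],"angular": [0,0,0]},
  {"fingers": 0.6,"slide": [0,0,-1],"angular": [0,0,0]},
  {"fingers": 0.5,"slide": [0,0,-1],"angular": [0,0,0]},
  {"fingers": 0.5,"slide": [0,0,-1],"angular": [0,0,0]},
  {"fingers": 0.5,"slide": [0,0,-8],"angular": [0,0,0]},
  {"fingers": 0.5,"slide": [0,0,-25],"angular": [0,0,0]},
  {"fingers": 0.5,"slide": [0,0,-60],"angular": [0,0,0]},
  {"fingers": 1,"slide": [0,0,-95],"angular": [0,0,0]},
  {"fingers": 1,"slide": [0,0,-95],"angular": [0,0,0]},
  {"fingers": 1,"slide": [-130,0,-95],"angular": [0,0,0]},
])

```text
clock: 11.17
tcp_pos: [0.5365, 0.0288, 0.1304]
orientation: [0.002, 0.745, 0.667, 0.003]
wrist_force: [2.0, -0.4, -0.0]
finger_gap: 0.0073
grip_force: 0.0
```

jog_arm([
  {"fingers": 1,"slide": [-110,0,0],"angular": [0,0,0]},
  {"fingers": 1,"slide": [-110,0,0],"angular": [0,0,0]},
  {"fingers": 1,"slide": [-110,0,0],"angular": [0,0,0]},
  {"fingers": 1,"slide": [-110,0,0],"angular": [0,0,0]},
])

```text
clock: 11.5
tcp_pos: [0.5205, -0.0893, 0.1276]
orientation: [0.001, 0.75, 0.662, -0.0]
wrist_force: [0.3, 0.4, -0.6]
finger_gap: -0.0001
grip_force: 0.0
```

```bash
python3 - <<'E'
from h import *
st(); go([.524,-.052,.032],83.2)
c=read_camera("side"); save(c,"placed")
for k,z in (("drawer_front",.032),("drawer_tray",.014),("corkscrew",.014)): print(k,[ (r["p"],at(c,r["point"],z)) for r in tip_of(k,c)[:1]])
im=cv2.cvtColor(c["color"],cv2.COLOR_RGB2BGR)[210:330,200:360]; cv2.imwrite("pics/placedc.png",cv2.resize(im,None,fx=5,fy=5))
E
```

```text
11.5 [ 0.5205 -0.0893  0.1276] [ 0.3  0.4 -0.6] -0.0001 0.0
slide [37.7 -1.3 95.5] ang [ 0.1  0.1 -0.3]
drawer_front [(0.82, array([ 0.53192383, -0.01882852,  0.032     ]))]
drawer_tray [(0.79, array([0.53715378, 0.0655655 , 0.014     ]))]
corkscrew [(0.86, array([0.53750547, 0.06969769, 0.014     ]))]
```

View pics/placedc.png

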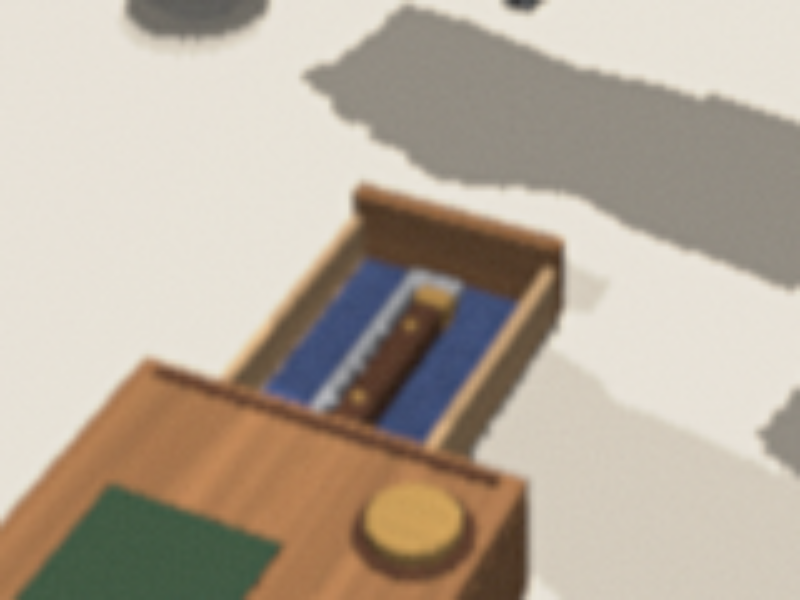

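The corkscrew lies flat in the tray, between crop positions (335,410) and (435,290), clear of the walls and the front. Now I lower the shut fingers in front of the drawer and push.

jog_arm([
  {"fingers": 1,"slide": [0,-1,40],"angular": [0,0,0]},
  {"fingers": 1,"slide": [0,-1,80],"angular": [0,0,0]},
  {"fingers": 1,"slide": [0,-1,96],"angular": [0,0,0]},
  {"fingers": 1,"slide": [25,-1,96],"angular": [0,0,0]},
  {"fingers": 1,"slide": [45,-1,96],"angular": [0,0,0]},
  {"fingers": 1,"slide": [55,-1,96],"angular": [0,0,0]},
  {"fingers": 1,"slide": [60,-1,96],"angular": [0,0,0]},
  {"fingers": 1,"slide": [65,-1,96],"angular": [0,0,0]},
  {"fingers": 1,"slide": [70,-1,96],"angular": [0,0,0]},
])

```text
clock: 12.45
tcp_pos: [0.5272, -0.015, 0.031]
orientation: [0.0, 0.748, 0.664, -0.001]
wrist_force: [-1.9, -4.1, -1.4]
finger_gap: -0.0
grip_force: 1.9
```

```bash
python3 - <<'E'
from h import *
st(); p=np.array(get_state()["tcp_pos"][:2])-[.5447,.247]; print("chest x",p@[.1189,.9929],"y",p@[-.9929,.1189]); go([.5447-.12*.1189+.015*.9929,.247-.12*.9929-.015*.1189,.032],83.2)
E
```

```text
12.45 [ 0.5272 -0.015   0.031 ] [-1.9 -4.1 -1.4] -0.0 1.9
chest x -0.26226759397877475 y -0.013749588309437675
slide [142.3   1.4  -1.2] ang [-0.1  0.1  0. ]
```

jog_arm([
  {"fingers": 1,"slide": [11,0,0],"angular": [0,0,0]},
  {"fingers": 1,"slide": [22,0,0],"angular": [0,0,0]},
  {"fingers": 1,"slide": [33,0,0],"angular": [0,0,0]},
  {"fingers": 1,"slide": [44,0,0],"angular": [0,0,0]},
  {"fingers": 1,"slide": [55,0,0],"angular": [0,0,0]},
  {"fingers": 1,"slide": [66,0,0],"angular": [0,0,0]},
  {"fingers": 1,"slide": [77,0,0],"angular": [0,0,0]},
  {"fingers": 1,"slide": [88,0,0],"angular": [0,0,0]},
  {"fingers": 1,"slide": [99,0,0],"angular": [0,0,0]},
  {"fingers": 1,"slide": [110,0,0],"angular": [0,0,0]},
])

```text
clock: 13.28
tcp_pos: [0.5403, 0.0932, 0.0311]
orientation: [0.001, 0.748, 0.663, -0.001]
wrist_force: [-2.6, -6.7, -1.9]
finger_gap: -0.0002
grip_force: 3.2
```

jog_arm([
  {"fingers": 1,"slide": [5,0,0],"angular": [0,0,0]},
  {"fingers": 1,"slide": [10,0,0],"angular": [0,0,0]},
  {"fingers": 1,"slide": [14,0,0],"angular": [0,0,0]},
  {"fingers": 1,"slide": [17,0,0],"angular": [0,0,0]},
  {"fingers": 1,"slide": [20,0,0],"angular": [0,0,0]},
])

```text
clock: 13.7
tcp_pos: [0.5427, 0.1127, 0.0311]
orientation: [0.0, 0.748, 0.664, -0.001]
wrist_force: [-1.7, -7.7, -0.7]
finger_gap: 0.0003
grip_force: 3.2
```

```bash
python3 - <<'E'
from h import *
st(); p=np.array(get_state()["tcp_pos"][:2])-[.5447,.247]; print("chest x",p@[.1189,.9929],"y",p@[-.9929,.1189])
E
```

```text
13.7 [0.5427 0.1127 0.0311] [-1.7 -7.7 -0.7] 0.0003 3.2
chest x -0.1336141920878971 y -0.013957678356254962
```

jog_arm([
  {"fingers": 1,"slide": [2.5,0,0],"angular": [0,0,0]},
  {"fingers": 1,"slide": [5,0,0],"angular": [0,0,0]},
  {"fingers": 1,"slide": [7.5,0,0],"angular": [0,0,0]},
  {"fingers": 1,"slide": [10,0,0],"angular": [0,0,0]},
])

```text
clock: 14.03
tcp_pos: [0.5439, 0.1226, 0.0311]
orientation: [0.0, 0.748, 0.664, -0.001]
wrist_force: [-1.8, -6.2, -0.9]
finger_gap: 0.0001
grip_force: 3.2
```

jog_arm([
  {"fingers": 1,"slide": [2,0,0],"angular": [0,0,0]},
  {"fingers": 1,"slide": [3.5,0,0],"angular": [0,0,0]},
  {"fingers": 1,"slide": [3.5,0,0],"angular": [0,0,0]},
])

```text
clock: 14.28
tcp_pos: [0.5442, 0.125, 0.0312]
orientation: [0.001, 0.748, 0.663, -0.002]
wrist_force: [-2.2, -10.4, 0.9]
finger_gap: 0.0002
grip_force: 0.7
```

jog_arm([
  {"fingers": 1,"slide": [1.5,0,0],"angular": [0,0,0]},
  {"fingers": 1,"slide": [3,0,0],"angular": [0,0,0]},
  {"fingers": 1,"slide": [3,0,0],"angular": [0,0,0]},
])

```text
clock: 14.53
tcp_pos: [0.5441, 0.1249, 0.0312]
orientation: [0.003, 0.749, 0.662, -0.004]
wrist_force: [-4.1, -21.4, 2.9]
finger_gap: 0.0001
grip_force: 0.6
```

Hard stop reached. I retreat slowly and look.

jog_arm([
  {"fingers": 1,"slide": [-3,0,0],"angular": [0,0,0]},
  {"fingers": 1,"slide": [-8,0,0],"angular": [0,0,0]},
  {"fingers": 1,"slide": [-20,0,0],"angular": [0,0,0]},
  {"fingers": 1,"slide": [-55,0,0],"angular": [0,0,0]},
  {"fingers": 1,"slide": [-90,0,0],"angular": [0,0,0]},
  {"fingers": 1,"slide": [-130,0,-30],"angular": [0,0,0]},
  {"fingers": 1,"slide": [-170,0,-60],"angular": [0,0,0]},
  {"fingers": 1,"slide": [-190,0,-100],"angular": [0,0,0]},
  {"fingers": 1,"slide": [-190,0,-100],"angular": [0,0,0]},
  {"fingers": 1,"slide": [-190,0,-100],"angular": [0,0,0]},
])

```text
clock: 15.37
tcp_pos: [0.5258, -0.0618, 0.136]
orientation: [0.004, 0.749, 0.663, 0.003]
wrist_force: [0.6, -0.4, -0.0]
finger_gap: -0.0
grip_force: 0.0
```

```bash
python3 - <<'E'
from h import *
st(); c=read_camera("side"); save(c,"end")
E
```

```text
15.37 [ 0.5258 -0.0618  0.136 ] [ 0.6 -0.4 -0. ] -0.0 0.0
```

View pics/end.png

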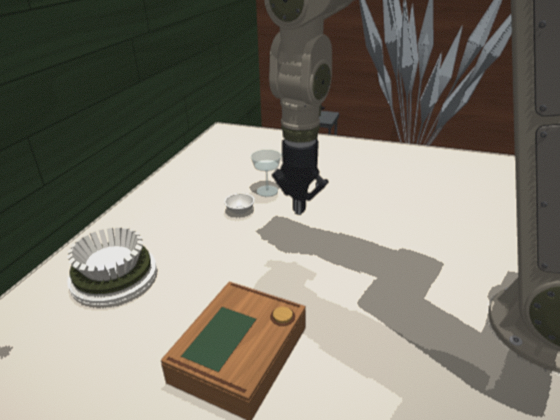

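The drawer is shut: nothing sticks out past the chest front near (290,300). The coupe and the dish are where they were. The bottle is hidden behind the gripper.

```bash
python3 -c "
from h import *
print(hand_in())"
```

```text
the job is handed in; nothing more can be done
None
```

The latch was pressed, the corkscrew laid flat in the drawer and the drawer pushed shut until it held; I handed the job in at about 15 s, with the dish and coupe where they stood and the bottle never approached but hidden behind the gripper in the last picture.

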